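# Clamp a wafer carrier on the inspection fixture

## Robot

A 6-joint arm with a two-finger parallel gripper is mounted at the origin on the work surface. World frame = base frame: x ahead of the robot, y to its left, z up, the work surface at z = 0. Lengths are in mm, angles in degrees, forces in N, time in s.
With the tool pointing down it reaches from about 300 to 850 mm from the base axis. Payload 4.2 kg.
Tool frame: the origin (TCP) lies at the very end of the fingers, on their centre line; the grasp point (between the pads) lies 19 mm behind it; z points along the fingers, y is the line along which they close (so a half turn about z gives the same grasp; the last joint's range is limited). The gripper opens to 91 mm and grips with 3 to 60 N. Pads are 32 mm wide; open, the fingers measure 118 mm over their backs; the gripper's body (76 mm by 178 mm) begins 60 mm behind the grasp point.
Start: joints at [-71.505, 18.312, 89.639, -0, 72.044, -1.146], TCP at [193.276, -541.56, 213.976] pointing down, gripper open.
Joint ranges: [-177.97, 177.97], [-48.28, 115.42], [12.27, 149.76], [-77.06, 257.06], [2.81, 150.46], [-146.56, 146.56]. Speed limits (degrees/s): [147.25, 147.25, 180, 180, 180, 180].

## Interface

Orientations are given as [roll, pitch, yaw] about the fixed x, y, z axes, in that order (R = Rz(yaw) Ry(pitch) Rx(roll)).
In Python, from workcell import env, eyes gives the robot as it stands.
- The arm moves only by the tool send_rows, never from a script. Its argument "targets" is text: rows parted by semicolons, each of 7 numbers parted by spaces: the shift along the tool's x, y, z in m, then the turn, a rotation vector about the tool's x, y, z in degrees, then the opening in per cent of the stroke, from 0 (shut) to 100 (fully open). A call has 1 to 12 rows; each row is the pose to reach, as a shift and turn from the pose commanded when the call began, along the tool's axes at that moment; what a row does not reach only later rows make up. A row lasts 1/12 s, in which the tool goes at most 41.7 mm and 7.16 degrees, less where a joint would pass 70% of its speed; a pose out of reach is approached as far as the arm can. A call with a gripper value outside its range is refused whole. The fingers move at their own pace and stop on an object; "grip_force" is the grip in N (left out, the last holds). Time passes only in rows, so rows that repeat a pose let the fingers close. It gives the time, the measured TCP pose, the force, the opening and the grip force at its end, in the units of the state.
- env.state(): the state, without advancing time (a new reading comes with each control period).
- eyes.grab_frame(name): name is "scene" or "top" or "wrist"; returns a dict with "image" (420x560x3 uint8, blue, green, red), "fovy" (degrees; the focal length in pixels is half the picture's height over the tangent of half this angle, whatever the lens; pixels are square), "cx", "cy" (the principal point, pixels), "D" ([k1, k2, p1, p2, k3] as OpenCV has them; the pictures are not rectified), "eye" and "attitude" of the camera in the world. Camera axes: x right, y up, looking along -z (the intrinsics and any distortion apply to the point x, -y, -z); pixel columns grow to the right and rows downward; lengths in mm; the calibration is good to about 2 mm. A picture is of the moment at which its call begins. There is no depth.
- env.job_done(): hands the job in; it is judged then, once.
The state is a dict: "time_s": time; "qpos": joint angles; "qvel": joint speeds; "effort": joint torques, N m; "ee_pos": TCP position; "ee_rot": TCP orientation; "force": force on the tool from outside, world axes, zero at the start; "torque": the same for the moment, N m; "gripper_width": finger opening in mm; "gripper_force": force on a finger pad.
Only numpy, scipy, OpenCV 4.12 (cv2) and the standard library are available. Lean on these libraries where they do the work, as an engineer would, in place of code of your own. Each camera call takes 0.05 s, during which the arm holds its last target. There are 200 camera calls.

## Task

Push the wafer carrier along the black fixture until it is fully home against the blue stop. Then push the red clamp arm down its post until its foot is firmly on the carrier, and turn the orange handle clockwise (seen from above) half a turn so that the carrier is held tight, and let go. Do not touch the wafer, and leave the bottle, the cassette and the jar where they are.

Things in the scene. Friction and masses are not known exactly. Their poses are not given: they have to be found in the camera images.
- fixture: Fixed black clamping base, 116 (x) x 310 (y) x 20 mm high, origin under its centre. Along both long sides runs an aluminium guide rail (inner faces at x = +-48 mm, top 32 mm above the table); the carrier slides between them along the fixture's y, to +y until it meets the blue stop. The -y end is open.
- stop (a point): Middle of the top inner edge of the blue stop bar across the base's +y end: face at fixture y = +135 mm, top 45 mm above the table, 20 mm thick.
- post_top (a point): Top centre of the clamp's fixed upright steel post (16 x 24 mm, 200 mm above the table), beside the base at fixture x = +130, y = +80 mm. The red arm's collar (37 x 40 mm) slides on it; the arm reaches from it in fixture -x, so that the screw axis stands over fixture x = 0, y = +80 mm.
- carrier: Loose aluminium wafer carrier, 90 (x) x 170 (y) x 30 mm high, 0.5 to 1 kg, lying on the base (underside 20 mm above the table) between the rails, 3 mm play each side, axes along the fixture's. Origin under its centre, at fixture y = +50 mm when home. A black rubber pad (60 x 50 mm, top 33 mm above the underside) at carrier y = +30 mm takes the clamp foot. Push its flat, free -y end face.
- wafer: Purple silicon wafer, 72 mm across, 2 mm thick, fixed on top of the carrier, centred at carrier y = -40 mm; origin at the centre of its underside, 30 mm above the carrier's underside. Not to be touched.
- press_spot (a point): Flat, free top face of the red clamp arm (26 mm wide, 22 thick), 64 mm from the post axis and 66 mm from the screw axis: push here, not on the handle. The arm slides stiffly (2 to 5 N) and stays where left; it starts 25 to 57 mm too high. Once the foot is on the carrier, a push of 10 to 20 N tilts it nose-up a little (under a degree) and wedges its collar on the post, so that it holds by itself.
- jaw (a joint): How far the clamp arm has slid down its post, m (0 = top, 0.070 = bottom; the foot meets the carrier's pad at about 0.057).
- screw: Upright clamp screw at the arm's free end, with a black round foot (28 mm across) below the arm and the orange handle above it. Origin on the screw axis at the arm's mid-height, 42 mm above the foot's underside and 47 mm below the middle of the handle.
- foot (a point): Centre of the underside of the clamp foot, on the screw axis.
- handle_grip (a point): Middle of the orange handle on top of the screw: an upright paddle 70 mm long, 12 mm thick, 26 mm high (13 mm above and below this point). The point's x axis runs along the paddle's length, its y axis through its thickness, its z axis up the screw. The paddle turns about z; its top is 49 mm above the arm's top face.
- handle (a joint): Turn of the handle, rad, growing clockwise seen from above, 0 to 6.28; it starts at 0 to 0.6. Each rad drives the screw and foot down 1 mm against the arm; the friction is light (0.06 N m) and the screw does not turn back by itself. With the foot already firmly on the carrier, half a turn from there clamps it well (15 to 20 N).
- bottle: White plastic bottle with blue cap, 64 mm across, 160 mm tall, origin under its centre. Bystander.
- cassette: Blue open wafer cassette box, 120 x 140 x 70 mm, origin under its centre. Bystander.
- jar: Amber glass jar with black cap, 70 mm across, 70 mm tall, origin under its centre. Bystander.
Things that resemble listed ones, but are neither listed nor needed, are in the scene too. Of the things that look like the carrier, the smaller one is meant.

How it is judged (in metres and radians):
On the way, in this order (a step that is already met when the one before it is completed fails the run):
1. the carrier is home against the blue stop, within 3 mm (y of carrier in the frame of fixture above 0.047 m), for 0.2 s.
2. the clamp arm has been slid down so that its foot presses on the carrier (contact force between screw and carrier above 1.5 N and value of joint jaw above 0.05 m and y of carrier in the frame of fixture above 0.047 m), for 0.2 s.
3. the handle has been screwed tight (value of joint handle above 2.2 rad and contact force between screw and carrier above 10 N), for 0.2 s.
At the end, for the whole second after the job is handed in: The carrier is home within 3 mm of the stop and at rest, the clamp arm is down, the handle stands at 2.2 rad or more clockwise, and the foot presses the carrier with more than 10 N by itself (all of step 3 and y of carrier in the frame of fixture above 0.047 m and value of joint jaw above 0.05 m and linear speed of carrier below 0.01 m/s); the robot touches nothing.
It fails at once if the robot touches the wafer (over 1 N) (contact force between any of the fingers, the arm and wafer above 1 N).
It fails at once if a bystander is moved more than 20 mm (distance of any of bottle, cassette, jar from where it was at the start of the episode above 0.02 m).
It also fails if it takes over 69 s, if anything falls off the work surface, if the arm or the gripper's body presses on something with over 40 N, if the wrist force passes 120 N, or if a joint passes its speed limit or range.

## Working session

There is one attempt and no reset: what is moved stays moved. The work goes in short steps, Python scripts to look and compute and a tool call to move; the robot and the scene stay as the last step left them, time stands still between calls to the robot, and variables do not carry over. Pictures are saved under pics/ and viewed, at most 10 in all, crops included, and the job is handed in when it is done.

Besides the shell and the picture viewer there is one more tool, called after "Call:" as name(argument=value, ...) on one line, values as JSON. send_rows: Moves the arm, as the interface text tells. Its arguments: {"type":"object","properties":{"targets":{"type":"string"},"grip_force":{"type":"number"}},"required":["targets"]}

```bash
mkdir -p pics; cat > h.py <<'E'
import numpy as np, cv2, pickle
from scipy.spatial.transform import Rotation as R
def rot(a):
    a=np.array(a,float)
    return a if a.shape==(3,3) else R.from_euler('xyz',a,degrees=True).as_matrix() if a.size==3 else R.from_quat(a).as_matrix()
def K(f):
    h=f['image'].shape[0]; fl=h/2/np.tan(np.radians(f['fovy'])/2)
    return np.array([[fl,0,f['cx']],[0,fl,f['cy']],[0,0,1]])
def ray(f,u,v):
    p=cv2.undistortPoints(np.array([[[u,v]]],float),K(f),np.array(f['D'],float))[0,0]
    return np.array(f['eye'],float), rot(f['attitude'])@np.array([p[0],-p[1],-1])
def onz(f,u,v,z):
    e,d=ray(f,u,v); return e+d*(z-e[2])/d[2]
def proj(f,P):
    c=(np.atleast_2d(P)-np.array(f['eye']))@rot(f['attitude']); c=c*[1,-1,-1]
    return cv2.projectPoints(c.reshape(-1,1,3),np.zeros(3),np.zeros(3),K(f),np.array(f['D'],float))[0].reshape(-1,2)
def load(n): return pickle.load(open(n+'.pkl','rb'))
def grab(n,name):
    from workcell import eyes
    f=eyes.grab_frame(n); pickle.dump(f,open(name+'.pkl','wb')); cv2.imwrite('pics/'+name+'.png',f['image']); return f
E
python3 - <<'E'
from h import *
from workcell import env
for n in('scene','top'):
    f=grab(n,n+'0'); print({k:v for k,v in f.items() if k!='image'})
print(env.state())
E
```

```text
{'fovy': 57.43521025561016, 'cx': 279.578613320567, 'cy': 207.2947044665617, 'D': array([-0.11002943,  0.        ,  0.        ,  0.        ,  0.        ]), 'eye': array([1079.36301182,  552.62505118, 1079.64181839]), 'attitude': array([ 38.80240582,  -1.07067554, 134.4708904 ])}
{'fovy': 50.09656239492278, 'cx': 282.72992411213346, 'cy': 212.7388221556295, 'D': array([-0.01706013,  0.        ,  0.        ,  0.        ,  0.        ]), 'eye': array([ 327.1598616 ,   39.59809773, 1405.84432792]), 'attitude': array([  8.54908004,   0.21659304, -90.16864844])}
{'time_s': 0.1, 'qpos': array([-7.15067125e+01,  1.83486453e+01,  8.96987047e+01, -1.60171687e-03,
        7.20467651e+01, -1.14695474e+00]), 'qvel': array([ 0.07440013,  0.00183289, -0.1439598 , -0.05554008, -0.02626011,
       -0.01581074]), 'effort': array([ 8.93388642e-04, -4.13331163e+01, -2.32510811e+01,  7.29490444e-02,
        4.21841559e-02, -5.47103389e-05]), 'ee_pos': array([ 193.10103632, -541.11561271,  213.20251157]), 'ee_rot': array([-1.79905873e+02, -3.61274042e-04,  1.96407369e+01]), 'force': array([ 0.88751746, -1.04205536,  0.23658412]), 'torque': array([ 0.01393041,  0.05200013, -0.0381554 ]), 'gripper_force': 0.0, 'gripper_width': 90.93308931991594}
```

View pics/scene0.png

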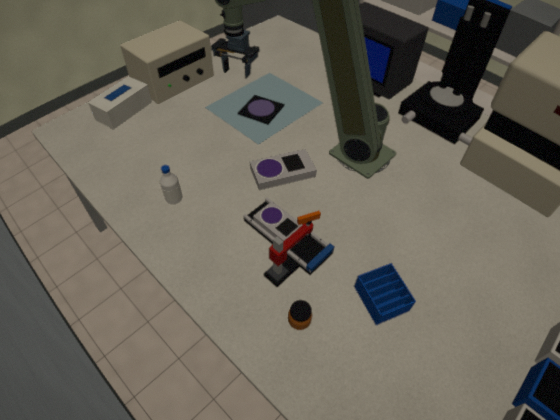

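View pics/top0.png

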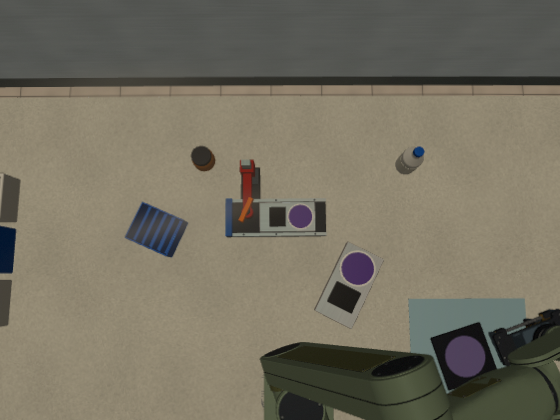

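The two carrier-like things in the top picture are at (350,285), loose on the table and larger, and at (288,216), smaller and lying between the rails of the black fixture. The smaller one is meant. The blue stop is at (229,217), the red arm runs (248,165)-(246,212), the handle is at (246,209), the jar at (203,158), the bottle at (412,158) and the cassette at (157,230). An enlarged crop should confirm the choice.

```bash
python3 - <<'E'
import cv2
i=cv2.imread('pics/top0.png')[145:250,210:350]; cv2.imwrite('pics/c1.png',cv2.resize(i,None,fx=5.5,fy=5.5,interpolation=cv2.INTER_CUBIC))
i=cv2.imread('pics/scene0.png')[190:295,230:350]; cv2.imwrite('pics/c2.png',cv2.resize(i,None,fx=5.5,fy=5.5,interpolation=cv2.INTER_CUBIC))
E
```

```text
(no output)
```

View pics/c1.png

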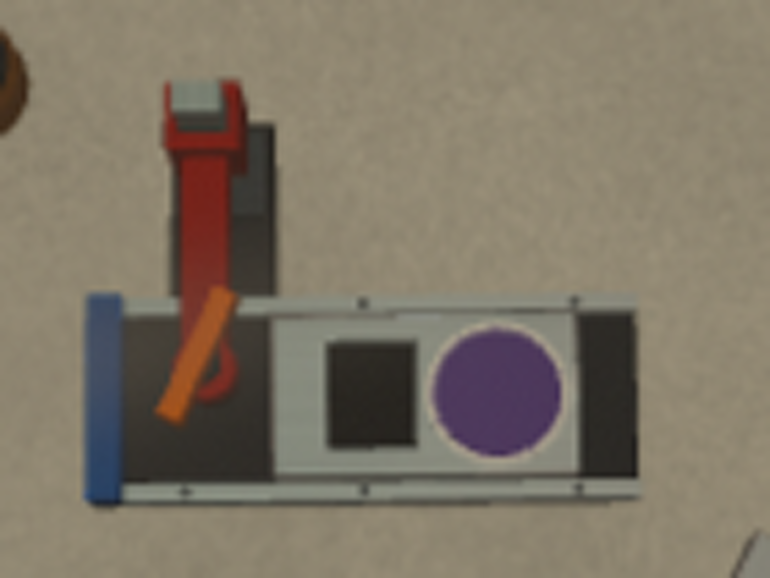

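View pics/c2.png

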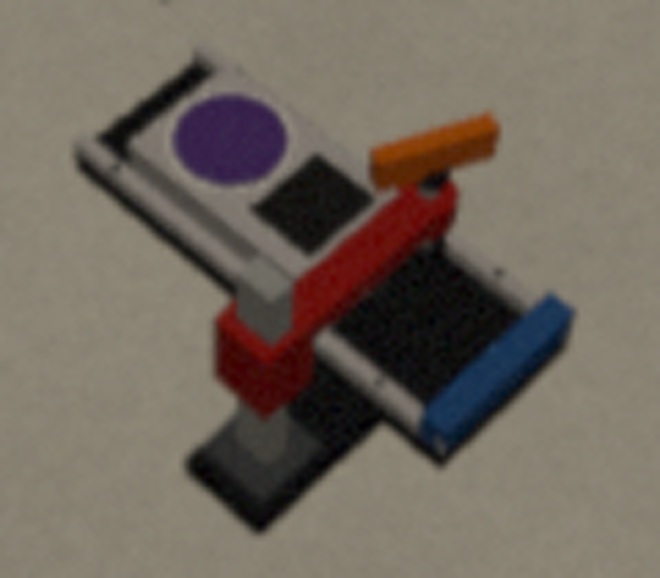

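The crops confirm it. The smaller carrier, with pad and wafer, lies in the fixture with the stop at its left; the post top is at c1 (197,97) and the handle centre at (197,355). Now I fit the whole geometry to both views.

```bash
python3 - <<'E'
from h import *
from scipy.optimize import least_squares
t=load('top0'); s=load('scene0')
def W(p,q):
    c,sn=np.cos(p[2]),np.sin(p[2]); q=np.array(q,float); return np.array([p[0]+c*q[0]-sn*q[1],p[1]+sn*q[0]+c*q[1],q[2]])
a=lambda L,o,n:[(l,((u+.5)/5.5-.5+o[0],(v+.5)/5.5-.5+o[1])) for l,(u,v) in L]
# fixture points
T=a([((58,135,45),(122,296)),((-58,135,45),(122,500)),((58,-155,32),(638,297)),((-58,-155,32),(638,497)),((130,80,200),(197,97)),
 (('c',45,85,30),(272,318)),(('c',-45,85,30),(273,474)),(('c',45,-85,30),(578,316)),(('c',-45,-85,30),(578,472)),(('c',0,-40,32),(497,392)),
 (('h',35),(228,291)),(('h',-35),(170,419))],(210,145),0)
S=a([((58,135,45),(432,410)),((-58,135,45),(553,297)),((58,-155,32),(80,150)),((130,80,200),(267,284)),
 (('c',0,-40,32),(230,139)),(('h',35),(375,152)),(('h',-35),(494,118))],(230,190),0)
# handle ends at top (mid+13)
def pt(p,l):
    if l[0]=='c': return W(p,(l[1],p[3]+l[2],20+l[3]))
    if l[0]=='h': return W(p,(l[1]*np.cos(p[5]),80+l[1]*np.sin(p[5]),p[4]+13))
    return W(p,l)
def res(p): return np.concatenate([proj(f,pt(p,l))[0]-uv for f,L in((t,T),(s,S)) for l,uv in L])
r=least_squares(res,[400,80,0,-50,185,-1],loss='soft_l1')
p=r.x; print(p.round(3),np.degrees(p[2]),np.degrees(p[5])); print(res(p).reshape(-1,2).round(1))
for n,q in dict(stop=(0,135,45),end=(0,p[3]-85,35),post=(130,80,200),press=(66,80,0),screw=(0,80,p[4]),home=(0,-35,35)).items(): print(n,W(p,q).round(1))
for n,f,u,v,z in(('jar',t,203,155,70),('bottle',t,417,152,160),('cass',t,157,230,70)): print(n,onz(f,u,v,z))
E
```

```text
[ 5.19868e+02  6.62000e+01  6.00000e-03 -3.47540e+01  1.84842e+02
 -4.32000e-01] 0.37225780194113356 -24.745108823972288
[[-0.2 -0. ]
 [-0.5  0.4]
 [-0.2 -0.4]
 [ 0.7  0.5]
 [-0.3  0.2]
 [-0.1 -0.4]
 [-0.2  0.5]
 [-0.2 -0.6]
 [ 0.4  0.3]
 [ 0.1  0.2]
 [-0.6 -0. ]
 [-0.9 -0.1]
 [-2.1  0.6]
 [-0.4 -1. ]
 [-1.2 -1.8]
 [-0.2 -1. ]
 [-0.1  0.3]
 [ 0.2  0.4]
 [ 0.4 -0. ]]
stop [519.  201.2  45. ]
end [520.6 -53.6  35. ]
post [649.3 147.  200. ]
press [585.3 146.6   0. ]
screw [519.3 146.2 184.8]
home [520.1  31.2  35. ]
jar [708.10385461 288.30938082  70.        ]
bottle [ 689.00944307 -341.29360811  160.        ]
cass [477.01262812 420.9235649   70.        ]
```

Call:
send_rows(targets="0.458 -0.311 0.1 0 0 -70.7 0;0.458 -0.311 0.1 0 0 -70.7 0;0.458 -0.311 0.1 0 0 -70.7 0;0.458 -0.311 0.1 0 0 -70.7 0;0.458 -0.311 0.1 0 0 -70.7 0;0.458 -0.311 0.1 0 0 -70.7 0;0.458 -0.311 0.1 0 0 -70.7 0;0.458 -0.311 0.1 0 0 -70.7 0;0.458 -0.311 0.1 0 0 -70.7 0;0.458 -0.311 0.1 0 0 -70.7 0;0.458 -0.311 0.1 0 0 -70.7 0;0.458 -0.311 0.1 0 0 -70.7 0")

```text
time_s: 1.1
ee_pos: [484.3, -142.5, 124.5]
ee_rot: [-180.0, 0.0, 90.4]
force: [1.0, -0.3, -0.0]
gripper_width: 14.0
gripper_force: 0.0
```

Call:
send_rows(targets="0.04 0.034 0.02 0 0 0 0;0.04 0.034 0.02 0 0 0 0;0.04 0.034 0.02 0 0 0 0;0.04 0.034 0.02 0 0 0 0;0.04 0.034 0.02 0 0 0 0")

```text
time_s: 1.52
ee_pos: [516.8, -105.1, 105.1]
ee_rot: [-180.0, 0.0, 90.3]
force: [-0.5, 0.3, 0.0]
gripper_width: 0.5
gripper_force: 0.0
```

Call:
send_rows(targets="0 0.0035 0.04 0 0 0 0;0 0.0035 0.077 0 0 0 0;0 0.0035 0.077 0 0 0 0;0 0.0035 0.077 0 0 0 0;0 0.0035 0.077 0 0 0 0")

```text
time_s: 1.93
ee_pos: [521.8, -105.4, 29.8]
ee_rot: [179.9, 0.0, 90.3]
force: [0.2, -0.4, -0.4]
gripper_width: 0.4
gripper_force: 0.0
```

```bash
python3 - <<'E'
from h import *
f=grab('top','top1'); i=f['image'][145:250,210:350]; cv2.imwrite('pics/c3.png',cv2.resize(i,None,fx=5.5,fy=5.5,interpolation=cv2.INTER_CUBIC))
E
```

```text
(no output)
```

View pics/c3.png

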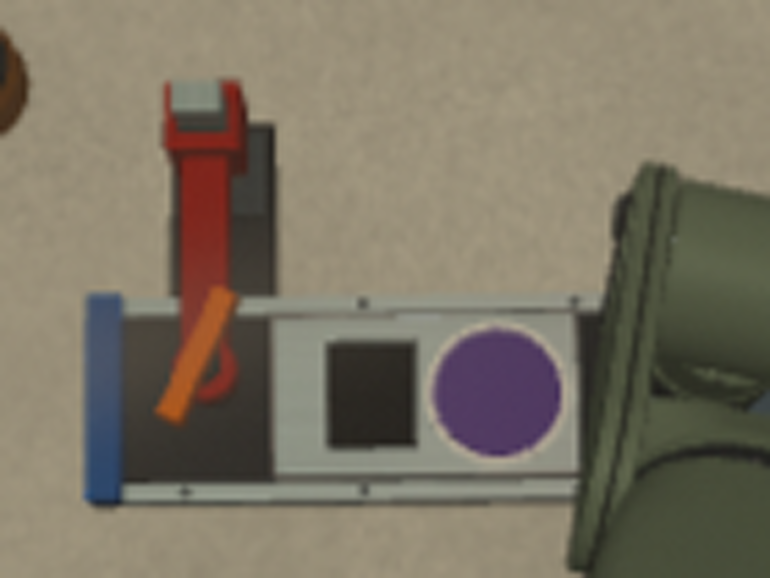

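The picture shows the carrier still untouched at c1 x 272-578, with the tool just beyond its free end (right). Now I push.

Call:
send_rows(targets="0.02 0 0 0 0 0 0;0.033 0 0 0 0 0 0;0.04 0 0 0 0 0 0;0.047 0 0 0 0 0 0;0.055 0 0 0 0 0 0;0.063 0 0 0 0 0 0;0.071 0 0 0 0 0 0;0.079 0 0 0 0 0 0;0.087 0 0 0 0 0 0;0.095 0 0 0 0 0 0;0.102 0 0 0 0 0 0;0.107 0 0 0 0 0 0")

```text
time_s: 2.98
ee_pos: [522.3, 1.8, 30.3]
ee_rot: [179.7, 0.2, 90.5]
force: [-0.1, -8.2, 6.7]
gripper_width: 0.4
gripper_force: 4.0
```

Call:
send_rows(targets="0.003 0 0 0 0 0 0;0.005 0 0 0 0 0 0;0.007 0 0 0 0 0 0;0.009 0 0 0 0 0 0;0.009 0 0 0 0 0 0")

```text
time_s: 3.4
ee_pos: [522.2, 10.7, 30.3]
ee_rot: [179.7, 0.2, 90.5]
force: [0.2, -7.1, 6.1]
gripper_width: 0.4
gripper_force: 3.3
```

Call:
send_rows(targets="0.002 0 0 0 0 0 0;0.004 0 0 0 0 0 0;0.006 0 0 0 0 0 0;0.006 0 0 0 0 0 0")

```text
time_s: 3.73
ee_pos: [522.2, 13.9, 30.4]
ee_rot: [179.7, 0.4, 90.6]
force: [0.5, -17.7, 5.8]
gripper_width: 0.1
gripper_force: 8.9
```

Call:
send_rows(targets="0.001 0 0 0 0 0 0;0.002 0 0 0 0 0 0;0.002 0 0 0 0 0 0;0.002 0 0 0 0 0 0")

```text
time_s: 4.07
ee_pos: [522.2, 14.0, 30.4]
ee_rot: [179.7, 0.6, 90.7]
force: [0.8, -25.2, 7.8]
gripper_width: 0.5
gripper_force: 12.5
```

Call:
send_rows(targets="-0.02 0 0 0 0 0 0;-0.05 0 0 0 0 0 0;-0.06 0 -0.03 0 0 0 0;-0.06 0 -0.07 0 0 0 0;-0.06 0 -0.11 0 0 0 0;-0.06 0 -0.15 0 0 0 0;-0.06 0 -0.19 0 0 0 0;-0.06 0 -0.22 0 0 0 0;-0.06 0 -0.22 0 0 0 0")

```text
time_s: 4.82
ee_pos: [524.1, -40.2, 256.4]
ee_rot: [179.1, 0.1, 90.4]
force: [0.7, 0.1, -0.1]
gripper_width: 0.3
gripper_force: 0.0
```

```bash
python3 - <<'E'
from h import *
from workcell import env
f=grab('top','top2');g=grab('scene','scene2')
i=np.hstack([cv2.resize(f['image'][145:250,210:300],None,fx=4,fy=4,interpolation=cv2.INTER_CUBIC),cv2.resize(g['image'][190:295,245:345],None,fx=4,fy=4,interpolation=cv2.INTER_CUBIC)]); cv2.imwrite('pics/c4.png',i)
print(env.state()['ee_pos'],env.state()['ee_rot'])
E
```

```text
[521.08245013 -39.91468159 250.20993014] [1.79742410e+02 2.47096132e-02 9.03710661e+01]
```

View pics/c4.png

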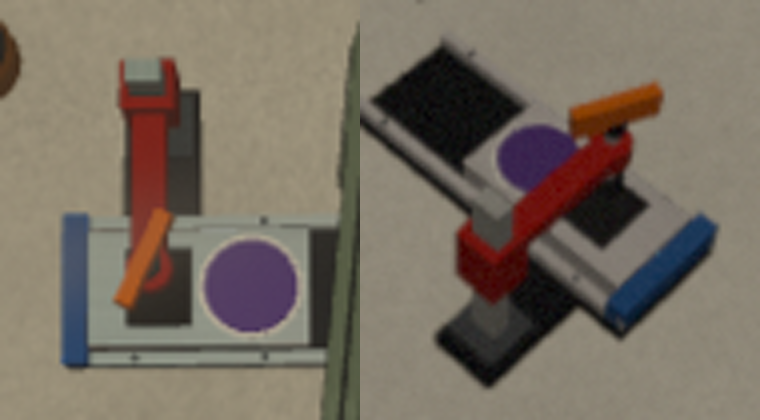

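The carrier now lies flush against the blue stop, with the pad under the screw. Next I go to the press spot.

Call:
send_rows(targets="0.187 0.064 0 0 0 -90 0;0.187 0.064 0 0 0 -90 0;0.187 0.064 0 0 0 -90 0;0.187 0.064 0 0 0 -90 0;0.187 0.064 0 0 0 -90 0;0.187 0.064 0 0 0 -90 0;0.187 0.064 0 0 0 -90 0;0.187 0.064 0 0 0 -90 0;0.187 0.064 0 0 0 -90 0;0.187 0.064 0 0 0 -90 0;0.187 0.064 0 0 0 -90 0;0.187 0.064 0 0 0 -90 0")

```text
time_s: 5.92
ee_pos: [582.4, 147.2, 246.1]
ee_rot: [-179.9, -0.2, 176.7]
force: [-0.4, 0.6, 0.3]
gripper_width: 0.4
gripper_force: 0.0
```

Call:
send_rows(targets="0 0 0 0 0 -4 0;0 0 0 0 0 -4 0;0 0 0 0 0 -4 0")

```text
time_s: 6.17
ee_pos: [582.7, 147.2, 246.7]
ee_rot: [-180.0, -0.2, -179.8]
force: [-0.6, 0.5, -0.1]
gripper_width: 0.8
gripper_force: 0.0
```

Call:
send_rows(targets="-0.002 0 0.04 0 0 0 0;-0.002 0 0.075 0 0 0 0;-0.002 0 0.088 0 0 0 0;-0.002 0 0.088 0 0 0 0;-0.002 0 0.088 0 0 0 0")

```text
time_s: 6.58
ee_pos: [585.1, 147.2, 159.3]
ee_rot: [-180.0, -0.1, -179.8]
force: [-0.0, -0.1, 0.5]
gripper_width: 0.5
gripper_force: 0.0
```

Call:
send_rows(targets="0 0 0.004 0 0 0 0;0 0 0.008 0 0 0 0;0 0 0.012 0 0 0 0;0 0 0.016 0 0 0 0;0 0 0.02 0 0 0 0;0 0 0.02 0 0 0 0")

```text
time_s: 7.08
ee_pos: [585.1, 147.1, 139.3]
ee_rot: [-180.0, -0.1, -179.7]
force: [0.5, 0.7, -0.1]
gripper_width: 0.4
gripper_force: 0.0
```

No contact yet at 139 mm, where about 149 was expected, so I look.

```bash
python3 - <<'E'
from h import *
f=grab('wrist','w3');g=grab('scene','scene3')
i=np.hstack([cv2.resize(f['image'],(560,420))[:, :400],cv2.resize(g['image'][190:295,245:345],None,fx=4,fy=4,interpolation=cv2.INTER_CUBIC)]); cv2.imwrite('pics/c5.png',i)
print(proj(g,[[585.1,147.1,139.3],[585,147,149]]).round(1), (proj(g,[[585.1,147.1,139.3]])-[245,190])*4+[400,0])
E
```

```text
[[292.9 238.9]
 [293.  237. ]] [[591.45276705 195.70907278]]
```

View pics/c5.png

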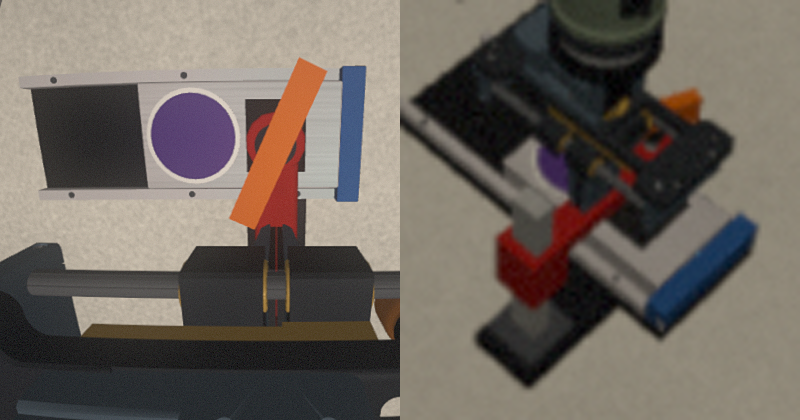

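The fingers stand squarely over the red arm at (590,200), at most just touching it, so I continue slowly.

Call:
send_rows(targets="0 0 0.003 0 0 0 0;0 0 0.006 0 0 0 0;0 0 0.009 0 0 0 0;0 0 0.012 0 0 0 0")

```text
time_s: 7.52
ee_pos: [585.8, 147.2, 127.9]
ee_rot: [180.0, 0.0, -179.7]
force: [0.6, -1.0, 1.0]
gripper_width: 0.5
gripper_force: 0.4
```

Call:
send_rows(targets="0 0 0.003 0 0 0 0;0 0 0.006 0 0 0 0;0 0 0.008 0 0 0 0")

```text
time_s: 7.77
ee_pos: [585.4, 147.2, 119.5]
ee_rot: [-180.0, -0.0, -179.7]
force: [0.9, -0.4, 0.2]
gripper_width: 0.3
gripper_force: 0.3
```

```bash
python3 - <<'E'
from h import *
g=grab('scene','scene4')
for n in('scene0','scene3','scene4'):
    I=load(n)['image'].astype(int)
    # collar region rows: red mask in columns 268-285
    m=(I[...,2]>90)&(I[...,1]<60)&(I[...,0]<70)
    for c in(272,275,278): 
        v=np.where(m[230:290,c])[0]+230; print(n,c,v.min() if len(v) else None,v.max() if len(v) else None,len(v))
    o=(I[...,2]>150)&(I[...,1]>70)&(I[...,0]<60)&(np.indices(m.shape)[0]>200)&(np.indices(m.shape)[1]>290)&(np.indices(m.shape)[1]<330)
    o[260:]=0
    ys,xs=np.where(o); print(' orange',xs.max() if len(xs) else 0,ys.min() if len(ys) else 0, len(xs))
E
```

```text
scene0 272 245 250 6
scene0 275 250 253 4
scene0 278 252 255 4
 orange 0 0 0
scene3 272 247 252 6
scene3 275 251 254 4
scene3 278 254 257 4
 orange 0 0 0
scene4 272 251 255 5
scene4 275 255 258 4
scene4 278 257 260 4
 orange 0 0 0
```

The collar has dropped about 28 mm, so the arm is sliding; its friction is just light. I continue to contact.

Call:
send_rows(targets="0 0 0.003 0 0 0 0;0 0 0.006 0 0 0 0;0 0 0.009 0 0 0 0;0 0 0.01 0 0 0 0")

```text
time_s: 8.15
ee_pos: [585.2, 147.1, 109.4]
ee_rot: [-180.0, -0.0, -179.7]
force: [0.0, 0.3, 0.8]
gripper_width: 0.7
gripper_force: 0.3
```

Call:
send_rows(targets="0 0 0.001 0 0 0 0;0 0 0.002 0 0 0 0;0 0 0.003 0 0 0 0;0 0 0.003 0 0 0 0")

```text
time_s: 8.48
ee_pos: [585.6, 147.2, 107.1]
ee_rot: [-180.0, 0.0, -179.7]
force: [0.3, -0.2, 0.2]
gripper_width: 0.5
gripper_force: 0.0
```

Call:
send_rows(targets="0 0 0.001 0 0 0 0;0 0 0.002 0 0 0 0;0 0 0.002 0 0 0 0")

```text
time_s: 8.73
ee_pos: [585.8, 147.3, 106.5]
ee_rot: [180.0, 0.1, -179.7]
force: [-1.6, -1.5, 7.4]
gripper_width: 0.4
gripper_force: 3.9
```

Call:
send_rows(targets="0 0 0.001 0 0 0 0;0 0 0.002 0 0 0 0;0 0 0.002 0 0 0 0")

```text
time_s: 8.98
ee_pos: [585.9, 147.3, 106.1]
ee_rot: [180.0, 0.1, -179.7]
force: [-4.6, -1.7, 15.4]
gripper_width: 0.9
gripper_force: 7.9
```

Call:
send_rows(targets="0 0 0.0005 0 0 0 0;0 0 0.0007 0 0 0 0;0 0 0.0007 0 0 0 0;0 0 0.0007 0 0 0 0")

```text
time_s: 9.32
ee_pos: [585.9, 147.2, 106.1]
ee_rot: [180.0, 0.2, -179.7]
force: [-5.8, -1.0, 18.2]
gripper_width: 0.4
gripper_force: 9.4
```

Call:
send_rows(targets="0 0 -0.02 0 0 0 0;0 0 -0.06 0 0 0 0;0 0 -0.1 0 0 0 0;0 0 -0.125 0 0 0 50;0.03 0 -0.125 0 0 12 100;0.066 -0.001 -0.125 0 0 24.7 100;0.066 -0.001 -0.125 0 0 24.7 100;0.066 -0.001 -0.125 0 0 24.7 100;0.066 -0.001 -0.125 0 0 24.7 100;0.066 -0.001 -0.125 0 0 24.7 100")

```text
time_s: 10.15
ee_pos: [519.6, 145.9, 227.4]
ee_rot: [180.0, 0.0, 155.7]
force: [0.6, -0.2, -0.5]
gripper_width: 44.5
gripper_force: 0.0
```

```bash
python3 - <<'E'
from h import *
from workcell import env
f=grab('wrist','w5');g=grab('scene','scene5')
i=np.hstack([cv2.resize(f['image'],(480,360)),np.vstack([cv2.resize(g['image'][190:295,245:325],(270,354),interpolation=cv2.INTER_CUBIC),np.zeros((6,270,3),np.uint8)])]); cv2.imwrite('pics/c6.png',i)
s=env.state();print(s['ee_pos'],s['ee_rot'],s['qpos'])
th=np.radians(-24.4);d=np.array([np.cos(th),np.sin(th)])
print(proj(f,[[519.3+k*35*d[0],146.2+k*35*d[1],155] for k in(1,0,-1)])*480/560)
E
```

```text
[519.85912565 145.88620491 227.22731714] [-1.79996743e+02  8.42817798e-03  1.55650122e+02] [ 1.44599722e+01  1.46686138e+01  9.29039463e+01 -8.20343629e-03
  7.24229140e+01 -5.11876721e+01]
[[235.73441699 217.87130134]
 [235.70955016 185.21769947]
 [235.68458385 150.05536076]]
```

View pics/c6.png

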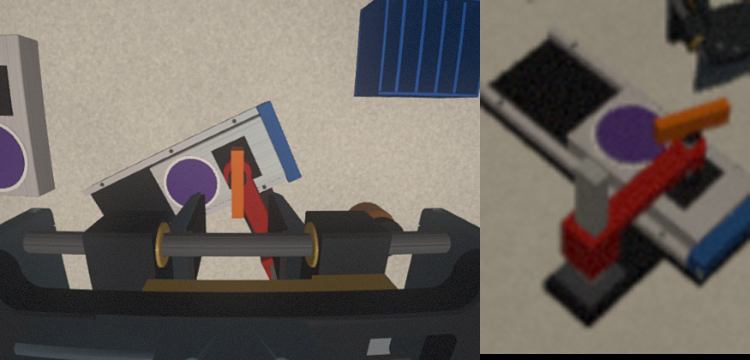

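The handle appears upright in the wrist view at (237,183), as predicted, so it is aligned with the fingers, and the foot is on the pad. I descend and grip gently.

Call:
send_rows(targets="0 0 0 0 0 0 100;0 0 0 0 0 0 100;0 0 0 0 0 0 100;0 0 0.03 0 0 0 100;0 0 0.06 0 0 0 100;0 0 0.085 0 0 0 100;0 0 0.1 0 0 0 100;0 0 0.1 0 0 0 100;0 0 0.1 0 0 0 100")

```text
time_s: 11.0
ee_pos: [519.4, 145.8, 126.9]
ee_rot: [-179.9, -0.1, 155.6]
force: [-0.1, 0.1, -0.1]
gripper_width: 91.4
gripper_force: 0.0
```

Call:
send_rows(targets="0 0 0 0 0 0 30;0 0 0 0 0 0 20;0 0 0 0 0 0 10;0 0 0 0 0 0 5;0 0 0 0 0 0 5;0 0 0 0 0 0 5;0 0 0 0 0 0 5;0 0 0 0 0 0 5;0 0 0 0 0 0 5;0 0 0 0 0 0 5", grip_force=12)

```text
time_s: 11.83
ee_pos: [519.5, 145.9, 127.3]
ee_rot: [-180.0, 0.0, 155.6]
force: [-0.1, 0.5, 0.1]
gripper_width: 27.5
gripper_force: 0.0
```

Call:
send_rows(targets="0 0 0 0 0 0 5;0 0 0 0 0 0 5;0 0 0 0 0 0 5;0 0 0 0 0 0 5;0 0 0 0 0 0 5;0 0 0 0 0 0 5")

```text
time_s: 12.33
ee_pos: [519.7, 146.1, 127.4]
ee_rot: [180.0, 0.0, 155.6]
force: [0.8, 1.9, -0.6]
gripper_width: 19.1
gripper_force: 12.0
```

Call:
send_rows(targets="0 0 0 0 0 0 5;0 0 0 0 0 0 5;0 0 0 0 0 0 5;0 0 0 0 0 0 5")

```text
time_s: 12.67
ee_pos: [519.7, 146.0, 127.4]
ee_rot: [180.0, 0.0, 155.6]
force: [1.2, 3.0, -1.6]
gripper_width: 19.3
gripper_force: 12.0
```

The opening of 19 mm is wider than the 12 mm paddle, so I look.

```bash
python3 - <<'E'
from h import *
f=grab('wrist','w6');g=grab('scene','scene6')
i=np.hstack([cv2.resize(f['image'][170:350,190:370],(400,400),interpolation=cv2.INTER_CUBIC),cv2.resize(g['image'][195:275,265:345],(400,400),interpolation=cv2.INTER_CUBIC)]); cv2.imwrite('pics/c7.png',i)
print(np.hstack([proj(f,[[519.7,146,127.4],[519.3,146.2,155]])]))
E
```

```text
[[274.45127581 251.12930064]
 [274.24039401 271.43642886]]
```

View pics/c7.png

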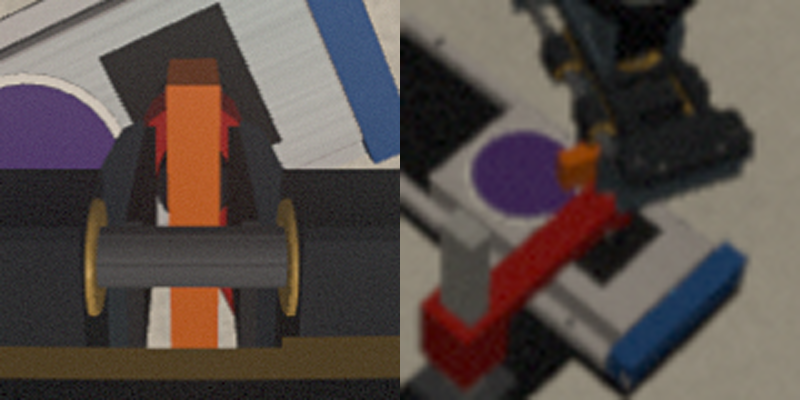

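The paddle is well centred and parallel, but there are gaps beside it, so the fingertips must be gripping the round hub below the paddle. I open, rise 8 mm and regrip.

Call:
send_rows(targets="0 0 0 0 0 0 40;0 0 0 0 0 0 40;0 0 0 0 0 0 40;0 0 0 0 0 0 40;0 0 -0.008 0 0 0 40;0 0 -0.008 0 0 0 40;0 0 -0.008 0 0 0 20;0 0 -0.008 0 0 0 5;0 0 -0.008 0 0 0 5;0 0 -0.008 0 0 0 5;0 0 -0.008 0 0 0 5;0 0 -0.008 0 0 0 5")

```text
time_s: 13.77
ee_pos: [519.6, 146.1, 135.3]
ee_rot: [180.0, 0.0, 155.6]
force: [0.5, 1.1, -0.2]
gripper_width: 11.9
gripper_force: 12.0
```

Call:
send_rows(targets="0 0 0 0 0 0 5;0 0 0 0 0 0 5;0 0 0 0 0 0 5;0 0 0 0 0 0 5;0 0 0 0 0 0 5;0 0 0 0 0 0 5")

```text
time_s: 14.27
ee_pos: [519.6, 146.1, 135.3]
ee_rot: [180.0, 0.0, 155.6]
force: [1.0, 3.1, -1.1]
gripper_width: 11.9
gripper_force: 12.0
```

Call:
send_rows(targets="0 0 0.0001 0 0 6 5;0 0 0.0002 0 0 12 5;0 0 0.0003 0 0 18 5;0 0 0.0004 0 0 24 5;0 0 0.0005 0 0 30 5;0 0 0.0006 0 0 36 5;0 0 0.0007 0 0 42 5;0 0 0.0008 0 0 48 5;0 0 0.0009 0 0 54 5;0 0 0.001 0 0 60 5;0 0 0.001 0 0 60 5")

```text
time_s: 15.18
ee_pos: [520.0, 146.1, 135.2]
ee_rot: [179.9, -0.0, 95.5]
force: [-0.4, 2.2, 4.6]
gripper_width: 11.9
gripper_force: 12.0
```

Call:
send_rows(targets="0 0 0.0001 0 0 6 5;0 0 0.0002 0 0 12 5;0 0 0.0003 0 0 18 5;0 0 0.0004 0 0 24 5;0 0 0.0005 0 0 30 5;0 0 0.0006 0 0 36 5;0 0 0.0007 0 0 42 5;0 0 0.0008 0 0 48 5;0 0 0.0009 0 0 54 5;0 0 0.001 0 0 60 5;0 0 0.001 0 0 60 5")

```text
time_s: 16.1
ee_pos: [520.6, 146.2, 135.1]
ee_rot: [179.9, -0.2, 35.6]
force: [0.8, 1.2, 7.9]
gripper_width: 11.9
gripper_force: 12.0
```

The handle does not sink, since the foot stands still and the arm lifts, so I give the descent back during the last part.

Call:
send_rows(targets="0 0 -0.0002 0 0 6 5;0 0 -0.0004 0 0 12 5;0 0 -0.0006 0 0 18 5;0 0 -0.0008 0 0 24 5;0 0 -0.001 0 0 30 5;0 0 -0.0012 0 0 36 5;0 0 -0.0014 0 0 42 5;0 0 -0.0016 0 0 48 5;0 0 -0.0018 0 0 54 5;0 0 -0.002 0 0 60 5;0 0 -0.002 0 0 60 5")

```text
time_s: 17.02
ee_pos: [520.6, 145.8, 135.2]
ee_rot: [-180.0, -0.1, -24.4]
force: [3.8, 1.0, -3.0]
gripper_width: 12.2
gripper_force: 12.0
```

Call:
send_rows(targets="0 0 0 0 0 0 60;0 0 0 0 0 0 60;0 0 0 0 0 0 60;0 0 0 0 0 0 60;0 0 0 0 0 0 60;0 0 -0.02 0 0 0 60;0 0 -0.05 0 0 0 60;0 0 -0.09 0 0 0 60;0 0 -0.12 0 0 0 60;0 0 -0.12 0 0 0 60")

```text
time_s: 17.85
ee_pos: [522.7, 146.7, 262.3]
ee_rot: [-179.5, -0.6, -24.4]
force: [1.4, 0.3, 0.3]
gripper_width: 54.8
gripper_force: 0.0
```

```bash
python3 - <<'E'
from h import *
f=grab('wrist','w7');g=grab('scene','scene7')
i=np.hstack([cv2.resize(f['image'],(400,300)),cv2.resize(g['image'][195:275,265:345],(400,300),interpolation=cv2.INTER_CUBIC)]); cv2.imwrite('pics/c8.png',i)
E
```

```text
(no output)
```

View pics/c8.png

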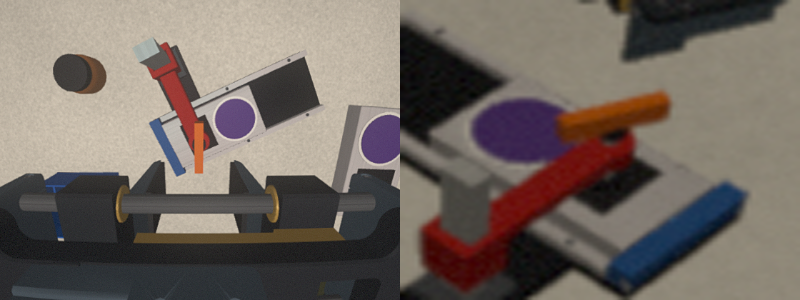

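The carrier is against the stop, the foot is on the pad, and the handle at wrist (198,148) is half a turn round. A quick check that the collar has not slid back up, by comparing pictures before and after the turn.

```bash
python3 - <<'E'
from h import *
a,b,c=[cv2.cvtColor(load(n)['image'],cv2.COLOR_BGR2GRAY).astype(np.float32) for n in('scene0','scene5','scene7')]
for nm,(y,x,h,w) in dict(collar=(248,269,22,14),arm=(232,284,16,20),handle=(209,296,16,26),ref_stop=(240,305,35,35)).items():
    s=np.s_[y:y+h,x:x+w]; print(nm,cv2.phaseCorrelate(b[s].copy(),c[s].copy(),cv2.createHanningWindow((w,h),cv2.CV_32F)))
E
```

```text
collar ((0.2946316840731491, 0.06726879071113778), 0.9519550058576796)
arm ((-0.19657044078862462, 0.11596829168258793), 1.0697972647845746)
handle ((0.33449662917797873, 0.022944585002769635), 0.6100320506978918)
ref_stop ((-0.1387562480608544, -0.009734565879586654), 1.0091654297746258)
```

```bash
python3 -c "
from workcell import env
print(env.job_done())"
```

```text
the job is handed in; nothing more can be done
None
```

I pushed the carrier home against the stop, pressed the clamp arm down with about 18 N, turned the handle half a turn clockwise and let go. The job was handed in at about 18 s. The clamping force could not be measured directly and no verdict came back; the last pictures show the arm had not slipped on its post.

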